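Move the wet small board from the rack to the drying stand

ROBOT

A 6-joint arm with a two-finger parallel gripper is mounted at the origin on the work surface. World frame = base frame: x ahead of the robot, y to its left, z up, the work surface at z = 0. Lengths are in m, angles in rad, forces in N, time in s.
With the tool pointing down it reaches from about 0.25 to 0.775 m from the base axis. Payload 4 kg.
Tool frame: the origin (TCP) lies between the finger pads; the fingertips stand 11 mm ahead of it and the grasp point (between the pads) lies 8 mm behind it (robot.tip_extent is the z of the fingertips in the tool frame, in m); z points along the fingers, y is the line along which they close (so a half turn about z gives the same grasp; the last joint's range is limited). The gripper opens to 94 mm and grips with 3 to 60 N. Pads are 16 mm wide; open, the fingers measure 119 mm over their backs; the gripper's body (75 mm by 177 mm) begins 78 mm behind the grasp point.
Start: joints at [-1.426, 0.087, 1.371, -0, 1.684, -0.103], TCP at [0.135, -0.533, 0.217] pointing down, gripper open.
Joint ranges: [-3.1, 3.1], [-0.76, 2.03], [0.27, 2.55], [-1.08, 4.22], [0.17, 2.65], [-2.57, 2.57]. Speed limits (rad/s): [2.79, 2.79, 3.14, 3.14, 3.14, 3.14].

INTERFACE

Orientations are given as [roll, pitch, yaw] about the fixed x, y, z axes, in that order (R = Rz(yaw) Ry(pitch) Rx(roll)).
In Python, from bench import robot, imaging gives the robot as it stands.
- The arm moves only by the shell command python3 -m pendant 'ROWS'. ROWS is JSON, a list of rows, each a list of 7 numbers: the shift along the world's x, y, z in cm, then the turn, a rotation vector about the world's x, y, z in degrees, then the opening, from 0 (shut) to 1 (fully open). In form: [[dx, dy, dz, ax, ay, az, jaw], ...]. A call has 1 to 8 rows; each row shifts and turns the commanded pose from where the row before left it; what a row does not reach is not made up. A row lasts 1/10 s, in which the tool goes at most 50 mm and 8.59 degrees, less where a joint would pass 70% of its speed; a pose out of reach is approached as far as the arm can. A call is refused whole if a number of a shift passes 5 or a number of a turn 8.59, either way. A call with a gripper value outside its range is refused whole. The fingers move at their own pace and stop on an object; the grip force is fixed at half the most. Time passes only in rows, so rows that do not move let the fingers close. It gives the time, the measured TCP pose, the force, the opening and the grip force at its end, in the units of the state.
- robot.get_obs(): the state, without advancing time (a new reading comes with each control period).
- imaging.snapshot(name): name is "side" or "top"; returns the picture (420x560x3 uint8, red, green, blue); there is no depth.
- imaging.camera_params(name): a dict with "camera_matrix" (3x3 intrinsics, pixels), "R" (3x3) and "t" (3): a world point X has camera coordinates R X + t. Camera axes: x right, y down, z forward; pixel columns grow to the right and rows downward; lengths in m; the calibration is good to about 2 mm. A picture is of the moment at which its call begins. camera_params takes no time and is no camera call.
- robot.close_job(): hands the job in; it is judged then, once.
The state is a dict: "time": time; "joint_positions": joint angles; "qvel": joint speeds; "joint_torque": joint torques, N m; "tool_pos": TCP position; "ee_rot": TCP orientation; "wrist_force": force on the tool from outside, world axes, zero at the start; "wrist_torque": the same for the moment, N m; "width": finger opening in m; "finger_force": force on a finger pad.
Only numpy, scipy, OpenCV 4.12 (cv2) and the standard library are available. Lean on these libraries where they do the work, as an engineer would, in place of code of your own. Each camera call takes 0.05 s, during which the arm holds its last target. There are 200 camera calls.

TASK

The smallest of the three wooden chopping boards was put back in the slotted rack wet: slide it up out of its slot by its top edge and stand it on the drying stand, its lower edge on the ledge and its face flat against the leaning back, squarely and centred. Lower it gently until it meets the ledge, whose height is set differently each time, and let go only then: do not drop it or press it hard. Leave the other boards in their slots and everything else on the worktop where it is.

Things in the scene. Friction and masses are not known exactly. Their poses are not given: they have to be found in the camera images.
- board_small: the smallest wooden board, 10 thick (its x) x 150 wide (its y) x 140 high (its z), 110 to 220 g; origin at the centre of its lower edge, z points up to its top edge. It stands upright in one of the rack's three slots (any of them), its top edge 155 above the worktop. Either face may go against the stand
- board_mid: the middle wooden board, 10 thick (x) x 175 wide (y) x 158 high (z), origin at the centre of its lower edge; stands in another slot and stays there
- board_large: the largest wooden board, 10 thick (x) x 200 wide (y) x 176 high (z), origin at the centre of its lower edge; stands in another slot and stays there
- rack: fixed slotted rack; origin under the centre of its wooden foot, which is 170 (x) x 140 (y) x 15 high. Three slots at x = -52, 0, +52, each between two steel hoops of 5 mm rod standing across y (100 wide, tops 95 above the worktop); each slot is 14 wide. The boards stand on the foot, their faces across x
- stand: fixed drying stand; origin on the worktop; wooden foot 170 (x -100 to +70) x 150 (y) x 20 high. Its back leans 0.38 rad: it rises from x = +25 on the foot towards -x, its face looks to +x and up
- rest: the leaning back: origin at the foot of its face, z up along the face, x out of it, y level. Two slats 22 wide at y = -47 and +47, z 0 to 145, faces at x = 0; 72 mm gap between. A ledge 120 wide stands square out of the face, x 0 to 26, with a lip 4 thick, 7 high at its end. The ledge's top is clamped anywhere from z = 20 to 65, differs each start, is not reported: find it by touch or sight
- mug: bystander: white mug, 72 diameter, 90 high, origin under its centre
- jar: bystander: jar, 60 diameter, 100 high, origin under its centre
- filter_new: bystander: white filter cartridge standing, 64 diameter, 130 high, origin under its centre
- filter_used: bystander: brown used filter cartridge standing, 64 diameter, 130 high, origin under its centre
- bowl: bystander: white bowl, 130 diameter, 55 high, origin under its centre
- screwdriver: bystander: screwdriver lying, 200 long
Not all that is in view belongs to the job. What is shaped like the board_small but purple is not meant.

How it is judged:
On the way, in this order (a step that is already met when the one before it is completed fails the run):
1. the small board is lifted clear of its slot, held by the gripper (z of board_small in the frame of rack above 0.1 m and contact force between board_small and the fingers above 0.5 N), for 0.1 s.
2. the small board, still held and its lower edge within the ledge's range, touches the stand (contact force between board_small and stand above 0.5 N and contact force between board_small and the fingers above 0.5 N and z of board_small in the frame of rest between 0.014 and 0.071 m and x of board_small in the frame of rest below 0.026 m), for 0.1 s.
At the end, for the whole second after the job is handed in: The small board rests right way up on the ledge, released and still: its face within 0.1 rad of the stand's back and its foot within 9 mm of it, its lower edge level within 0.1 rad of the ledge, centred within 25 mm across the stand; the other two boards stand down in their slots (angle between the x axis of board_small and the x axis of rest, either way round below 0.1 rad and angle between the y axis of board_small and the y axis of rest, either way round below 0.1 rad and angle between board_small's own z axis and vertical below 0.6 rad and y of board_small in the frame of rest between -0.025 and 0.025 m and x of board_small in the frame of rest between 0 and 0.014 m and z of board_small in the frame of rest between 0.015 and 0.069 m and contact force between board_small and stand above 0.5 N and linear speed of board_small below 0.01 m/s and angular speed of board_small below 0.1 rad/s and z of each of board_mid, board_large in the frame of rack below 0.02 m and angle between each of board_mid, board_large's own z axis and vertical below 0.12 rad); the robot touches nothing.
It fails at once if the small board is dropped: it falls or slides at over 0.25 m/s with no finger on it (linear speed of board_small above 0.25 m/s and contact force between board_small and the fingers below 0.05 N).
It fails at once if the small board hits or presses the stand with more than 50 N (contact force between board_small and stand above 50 N).
It fails at once if another board is shifted by more than 20 mm (distance of any of board_mid, board_large from where it was at the start of the episode above 0.02 m).
It fails at once if a bystander is moved by more than 20 mm (distance of any of mug, jar, filter_new, filter_used, bowl, screwdriver from where it was at the start of the episode above 0.02 m).
It also fails if it takes over 56 s, if anything falls off the work surface, if the arm or the gripper's body presses on something with over 40 N, if the wrist force passes 120 N, or if a joint passes its speed limit or range.

## Working session

There is one attempt and no reset: what is moved stays moved. The work goes in short steps, Python scripts to look and compute and a shell command to move; the robot and the scene stay as the last step left them, time stands still between calls to the robot, and variables do not carry over. Pictures are saved under pics/ and viewed, at most 10 in all, crops included, and the job is handed in when it is done.

```bash
mkdir -p pics; python3 - <<'E'
from bench import robot, imaging
import cv2,numpy as np
np.set_printoptions(precision=4,suppress=True)
for n in ("side","top"):
    cv2.imwrite(f"pics/{n}0.png",imaging.snapshot(n)[:,:,::-1])
    p=imaging.camera_params(n);print(n,p)
    R=np.array(p["R"]);print("C",-R.T@np.array(p["t"]))
print(robot.get_obs(),robot.tip_extent)
E
```

```text
side {'camera_matrix': array([[381.2106,   0.    , 279.8063],
       [  0.    , 381.2106, 213.2284],
       [  0.    ,   0.    ,   1.    ]]), 'R': array([[ 0.999 , -0.0403,  0.0195],
       [-0.0118, -0.6572, -0.7537],
       [ 0.0432,  0.7527, -0.657 ]]), 't': array([-0.5236,  0.0939,  0.7815])}
C [ 0.4904 -0.5477  0.5944]
top {'camera_matrix': array([[486.4815,   0.    , 280.8953],
       [  0.    , 486.4815, 211.53  ],
       [  0.    ,   0.    ,   1.    ]]), 'R': array([[-0.0141, -0.9998, -0.0122],
       [-0.9889,  0.0158, -0.1475],
       [ 0.1476,  0.01  , -0.989 ]]), 't': array([0.1147, 0.5275, 1.1506])}
C [0.3534 0.0948 1.2172]
{'time': 0.1, 'joint_positions': array([-1.4261,  0.0879,  1.3721,  0.    ,  1.6836, -0.1031]), 'qvel': array([-0.    , -0.0012, -0.0032,  0.0005,  0.0012, -0.0005]), 'joint_torque': array([  0.0017, -34.1252, -30.3302,   0.0719,   0.0304,  -0.0001]), 'tool_pos': array([ 0.1348, -0.5327,  0.2154]), 'ee_rot': array([-3.1396, -0.0002,  0.2478]), 'wrist_force': array([-0.0958, -0.515 , -0.3242]), 'wrist_torque': array([ 0.0304, -0.0056, -0.0046]), 'finger_force': 0.0, 'width': 0.09401176453986088} 0.011
```

View pics/side0.png

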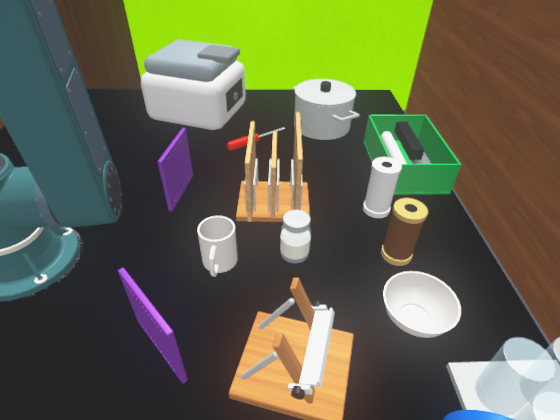

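View pics/top0.png

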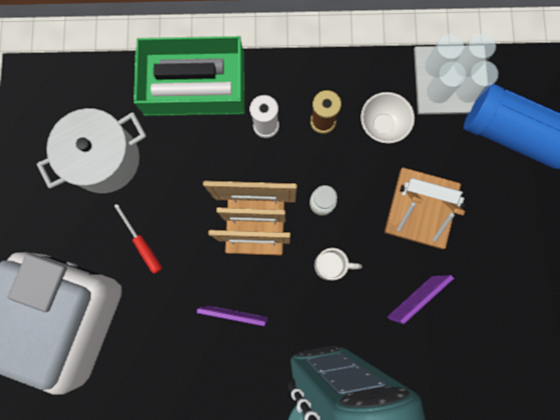

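Top view: the rack is near (255,220) and holds three wooden boards. Their top edges are the far one at cols 205–297 (92 px), the middle one at 217–285 (68 px) and the near one at 209–290 (81 px). At about 458 px/m these come to 200, 150 and 176 mm, so the middle slot holds the small board. The purple panels at (232,316) and (421,299) are decoys. The stand is near (427,208), with its ledge on the far (+x) side. I'll confirm this in enlarged crops.

```bash
python3 - <<'E'
import cv2,numpy as np
s=cv2.imread("pics/side0.png");t=cv2.imread("pics/top0.png")
def c(im,x0,y0,w,h,k):
    o=cv2.resize(im[y0:y0+h,x0:x0+w],None,fx=k,fy=k,interpolation=cv2.INTER_CUBIC)
    for i in range(0,w,10): cv2.line(o,(i*k,0),(i*k,6 if i%50 else 14),(255,255,255),1); 
    for j in range(0,h,10): cv2.line(o,(0,j*k),(6 if j%50 else 14,j*k),(255,255,255),1)
    return o
cv2.imwrite("pics/rack.png",np.hstack([c(s,230,110,90,115,4)[:440],c(t,200,170,100,110,4)]))
cv2.imwrite("pics/stand.png",np.hstack([c(s,225,270,140,145,3)[:400],cv2.copyMakeBorder(c(t,380,160,90,100,4),0,0,0,0,0)[:400]]))
E
```

```text
(no output)
```

View pics/rack.png

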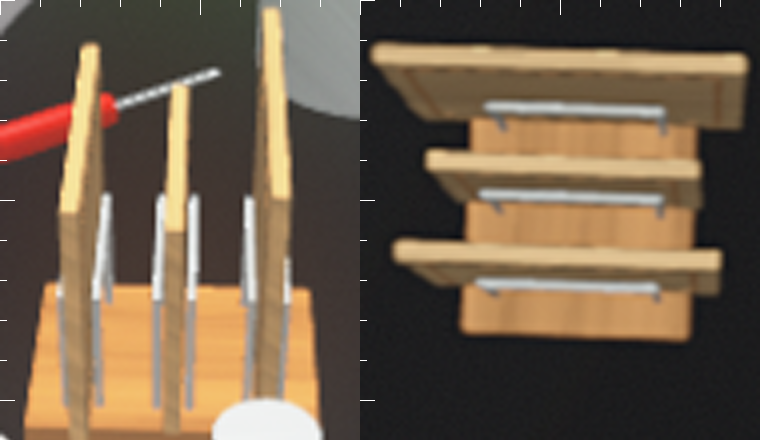

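View pics/stand.png

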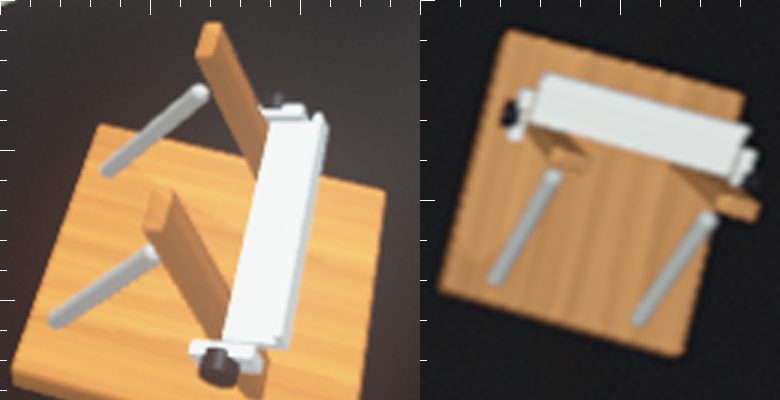

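The crops confirm it. The middle board is narrowest and lowest, with its top-edge ends at side (274.3,167.5)/(275,131.7) and top (284.5,212.5)/(217.2,210.2). The stand's foot corners, slat tops and white ledge are clear in both views. Next I'll triangulate them.

```bash
cat > h.py <<'E'
from bench import robot, imaging
import numpy as np
np.set_printoptions(precision=4,suppress=True)
P={n:imaging.camera_params(n) for n in("side","top")}
def ray(n,p):
    q=P[n];R=q["R"];d=R.T@np.linalg.solve(q["camera_matrix"],[p[0],p[1],1.]);return -R.T@q["t"],d/np.linalg.norm(d)
def plane(n,p,z):
    c,d=ray(n,p);return c+d*(z-c[2])/d[2]
def tri(ps,pt):
    A=0;b=0;L=[]
    for n,p in(("side",ps),("top",pt)):
        c,d=ray(n,p);M=np.eye(3)-np.outer(d,d);A=A+M;b=b+M@c;L.append((c,M))
    X=np.linalg.solve(A,b);return X,max(np.linalg.norm(M@(X-c)) for c,M in L)*1000
def proj(n,X):
    q=P[n];v=q["camera_matrix"]@(q["R"]@np.array(X)+q["t"]);return v[:2]/v[2]
E
python3 - <<'E'
from h import *
S=lambda u,v:(u/4+230,v/4+110); T=lambda u,v:((u-360)/4+200,v/4+170)
for n,a,b in(("near",S(177,230),T(698,170)),("far",S(180,87),T(430,161))):
    print(n,*tri(a,b),plane("top",b,.155))
S=lambda u,v:(u/3+225,v/3+270); T=lambda u,v:((u-420)/4+380,v/4+160)
fc=[plane("top",T(*p),.02) for p in((508,30),(745,93),(683,355),(440,290))]
for f in fc: print("foot",f)
for p in((98,125),(386,190)): print("foot side",plane("side",S(*p),.02))
for i in range(4): print(np.linalg.norm(fc[i]-fc[i-1]),end=" ")
for n,a,b in(("lip far",S(325,118),T(545,75)),("lip near",S(288,347),T(750,128)),("in far",S(270,115),T(527,125)),("in near",S(222,340),T(738,178)),("slat far top",S(210,40),T(570,160)),("slat near top",S(160,210),T(738,208))):
    print(n,*tri(a,b))
E
```

```text
near [0.5118 0.0978 0.1544] 1.9756476592798136 [0.5097 0.0976 0.155 ]
far [0.5186 0.2461 0.1535] 1.2662594593680223 [0.5171 0.2457 0.155 ]
foot [ 0.6392 -0.1992  0.02  ]
foot [ 0.5963 -0.3447  0.02  ]
foot [ 0.4335 -0.2956  0.02  ]
foot [ 0.4757 -0.149   0.02  ]
foot side [ 0.4783 -0.1534  0.02  ]
foot side [ 0.6407 -0.2008  0.02  ]
0.1709497770860092 0.1516871539598312 0.1700906764315131 0.15258730425685582 lip far [ 0.5962 -0.2019  0.092 ] 1.6206607160871864
lip near [ 0.5625 -0.32    0.0914] 1.5403882967276779
in far [ 0.5688 -0.1923  0.0818] 2.104787559290814
in near [ 0.534  -0.3131  0.0851] 1.638000783533093
slat far top [ 0.5344 -0.1971  0.1522] 0.9989785356692941
slat near top [ 0.5063 -0.2877  0.1524] 1.3085576430376935
```

Board: top at z≈0.154 (expected 0.155), length 148 mm, centre (0.515,0.172), yaw −0.048. Stand: foot measures 171×152 mm (expected 170×150), yaw −0.29. Slat tops are at rest z≈144 mm (expected 145), and the ledge is at about z 58–66. These all fit, so I'll start moving.

```bash
python3 -m pendant '[[0,0,4,0,0,0,0.4],[0,0,4,0,0,0,0.4],[2,4,0,0,0,8,0.4],[2,4,0,0,0,8,0.4],[2,4,0,0,0,8,0.4],[2,4,0,0,0,8,0.4],[2,4,0,0,0,8,0.4],[2,4,0,0,0,8,0.4]]'
python3 -m pendant '[[2.2,4,0,0,0,3.1,0.4],[2.2,4,0,0,0,3.1,0.4],[2.2,4,0,0,0,3.1,0.4],[2.2,4,0,0,0,3.1,0.4],[2.2,4,0,0,0,3.1,0.4],[2.2,4,0,0,0,3.1,0.4],[2.2,4,0,0,0,3.1,0.4],[2.2,4,0,0,0,3.1,0.4]]'
python3 -m pendant '[[2.1,3.6,0,0,0,0,0.4],[2.1,3.6,0,0,0,0,0.4],[2.1,3.6,0,0,0,0,0.4],[2.1,3.6,0,0,0,0,0.4],[0,0,0,0,0,0,0.4],[0,0,0,0,0,0,0.4]]'
```

```text
time: 0.9
tool_pos: [0.2552, -0.2914, 0.296]
ee_rot: [-3.141, -0.0, 1.091]
wrist_force: [1.1, -0.1, 0.1]
width: 0.0381
finger_force: 0.0
time: 1.7
tool_pos: [0.4312, 0.0288, 0.2962]
ee_rot: [-3.141, 0.0, 1.521]
wrist_force: [1.0, -0.6, -0.8]
width: 0.0376
finger_force: 0.0
time: 2.3
tool_pos: [0.5146, 0.1711, 0.2953]
ee_rot: [-3.139, 0.001, 1.52]
wrist_force: [-1.4, 0.7, 0.6]
width: 0.0375
finger_force: 0.0
```

```bash
python3 -m pendant '[[0,0,-4,0,0,0,0.4],[0,0,-4,0,0,0,0.4],[0,0,-3,0,0,0,0.4],[0,0,0,0,0,0,0.4]]'; python3 - <<'E'
from h import *
import cv2
s=imaging.snapshot("side")[:,:,::-1];t=imaging.snapshot("top")[:,:,::-1]
c=lambda im,x,y,w,h,k:cv2.resize(im[y:y+h,x:x+w],None,fx=k,fy=k,interpolation=cv2.INTER_CUBIC)
cv2.imwrite("pics/pre.png",np.hstack([c(s,225,60,100,140,4),c(t,190,150,100,140,4)]))
E
```

```text
time: 2.7
tool_pos: [0.5114, 0.1686, 0.1815]
ee_rot: [-3.132, 0.003, 1.517]
wrist_force: [-0.2, 0.0, 0.4]
width: 0.0373
finger_force: 0.0
```

View pics/pre.png

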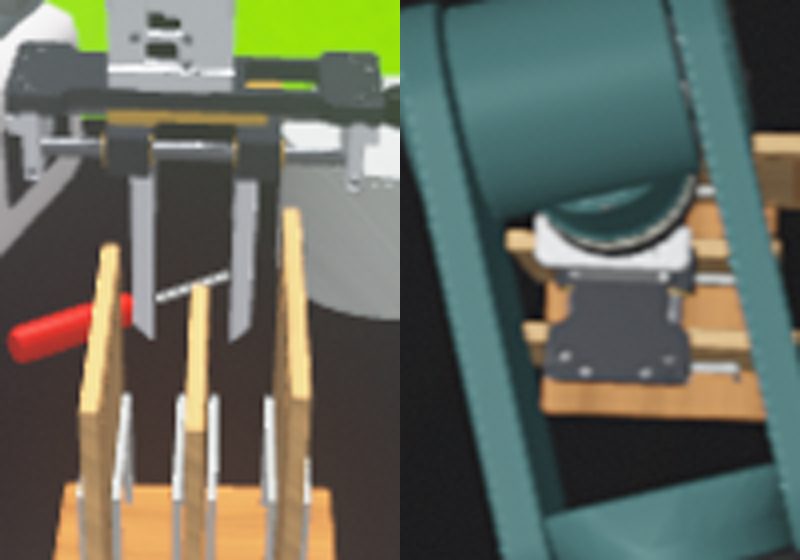

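The fingers straddle the small board: inner pads at crop columns 155 and 232, board at about 198, so the tool should go about 2 mm in +x. The neighbouring boards are clear. Descending to grasp.

```bash
python3 -m pendant '[[0.2,0.1,-2,0,0,0,0.4],[0,0.1,-2,0,0,0,0.4],[0,0,-1,0,0,0,0.4],[0,0,0,0,0,0,0.4],[0,0,0,0,0,0,0.4]]'; python3 -m pendant '[[0,0,0,0,0,0,0],[0,0,0,0,0,0,0],[0,0,0,0,0,0,0],[0,0,0,0,0,0,0],[0,0,0,0,0,0,0],[0,0,0,0,0,0,0]]'
```

```text
time: 3.3
tool_pos: [0.5178, 0.1728, 0.1384]
ee_rot: [3.139, -0.001, 1.518]
wrist_force: [-0.3, 0.1, 0.6]
width: 0.0378
finger_force: 0.0
time: 3.9
tool_pos: [0.5165, 0.1729, 0.1368]
ee_rot: [-3.141, -0.0, 1.519]
wrist_force: [-1.8, -0.5, 3.3]
width: 0.0098
finger_force: 30.0
```

Gripped: opening 9.8 mm at 30 N. The TCP is 122 mm above the board's lower edge. Lifting.

```bash
python3 -m pendant '[[0,0,1,0,0,0,0],[0,0,1.5,0,0,0,0],[0,0,2,0,0,0,0],[0,0,2,0,0,0,0],[0,0,2.5,0,0,0,0],[0,0,3,0,0,0,0],[0,0,3,0,0,0,0],[0,0,3,0,0,0,0]]'; python3 -m pendant '[[0,0,1.5,0,0,0,0],[0,0,0,0,0,0,0],[0,0,0,0,0,0,0],[0,0,0,0,0,0,0]]'
```

```text
time: 4.7
tool_pos: [0.5171, 0.1727, 0.319]
ee_rot: [3.139, -0.0, 1.518]
wrist_force: [0.3, -0.8, -1.2]
width: 0.0096
finger_force: 30.0
time: 5.1
tool_pos: [0.5165, 0.1726, 0.33]
ee_rot: [-3.139, 0.001, 1.518]
wrist_force: [-0.2, 0.2, -1.5]
width: 0.0101
finger_force: 30.0
```

```bash
python3 -m pendant '[[-0.2,-3,0,0,0,-3.4,0],[-0.2,-4.6,0,0,0,-3.4,0],[-0.2,-4.6,0,0,0,-3.4,0],[-0.2,-4.6,0,0,0,-3.4,0],[-0.2,-4.6,0,-1.56,-5.21,0,0],[-0.2,-4.6,0,-1.56,-5.21,0,0],[-0.1,-4.6,0,-1.56,-5.21,0,0],[-0.1,-4.6,0,-1.56,-5.21,0,0]]'; python3 -m pendant '[[0,-4,0,0,0,0,0],[0,-1.9,0,0,0,0,0],[0,0,0,0,0,0,0],[0,0,0,0,0,0,0],[0,0,0,0,0,0,0]]'
cat > e.py <<'E'
from h import *
from scipy.spatial.transform import Rotation as Ro
o=np.array([.576,-.260,.02]);xd=np.array([np.cos(.29),-np.sin(.29),0]);yd=np.array([-xd[1],xd[0],0])
rx=np.cos(.38)*xd+[0,0,np.sin(.38)];rz=-np.sin(.38)*xd+[0,0,np.cos(.38)]
B=np.c_[rx,yd,rz]
if __name__=="__main__":
    q=robot.get_obs();T=Ro.from_euler("xyz",q["ee_rot"]).as_matrix()
    low=q["tool_pos"]+T[:,2]*.122
    print("TCP",q["tool_pos"],"lower edge in rest",B.T@(low-o),"rot err rest axes deg",np.degrees(Ro.from_matrix(B.T@np.c_[T[:,1],T[:,0],-T[:,2]]).as_rotvec()))
    print("F rest",B.T@q["wrist_force"],q["finger_force"],q["time"])
E
python3 e.py
```

```text
time: 5.9
tool_pos: [0.5021, -0.1805, 0.3302]
ee_rot: [2.76, 0.001, 1.281]
wrist_force: [1.0, -0.8, -1.5]
width: 0.0099
finger_force: 30.0
time: 6.4
tool_pos: [0.5029, -0.2371, 0.3309]
ee_rot: [2.763, -0.0, 1.282]
wrist_force: [-0.1, -0.4, -1.9]
width: 0.0098
finger_force: 30.0
TCP [ 0.5029 -0.2371  0.3309] lower edge in rest [0.044  0.0012 0.1951] rot err rest axes deg [0.0481 0.0802 0.0732]
F rest [-0.6693 -0.4466 -1.7507] 29.992919862270355 6.4
```

```bash
python3 -m pendant '[[0,0,-2,0,0,0,0],[0,0,-2.5,0,0,0,0],[0,0,-2.5,0,0,0,0],[0,0,-1.8,0,0,0,0],[0,0,0,0,0,0,0],[0,0,0,0,0,0,0],[0,0,0,0,0,0,0]]'; python3 e.py;  python3 - <<'E'
from h import *
import cv2
s=imaging.snapshot("side")[:,:,::-1];t=imaging.snapshot("top")[:,:,::-1]
c=lambda im,x,y,w,h,k:cv2.resize(im[y:y+h,x:x+w],None,fx=k,fy=k,interpolation=cv2.INTER_CUBIC)
cv2.imwrite("pics/pl.png",np.hstack([c(s,225,230,140,180,3),c(t,370,140,100,180,3)]))
E
```

```text
time: 7.1
tool_pos: [0.5038, -0.2381, 0.2457]
ee_rot: [2.759, 0.001, 1.282]
wrist_force: [0.8, -1.0, -1.4]
width: 0.0099
finger_force: 30.0
TCP [ 0.5038 -0.2381  0.2457] lower edge in rest [0.014  0.0003 0.1156] rot err rest axes deg [-0.0478 -0.1706  0.0895]
F rest [ 0.4037 -0.7637 -1.7165] 29.99295026063919 7.1
```

View pics/pl.png

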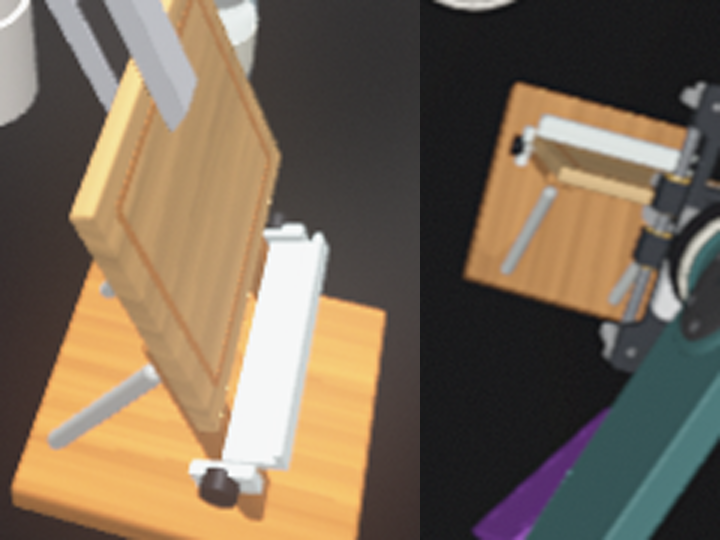

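The board hangs parallel to the back, above the ledge and inside the lip, which shows at crop (300,350) left of centre. It is centred on the slats. Lowering along the face.

```bash
python3 -m pendant '[[0.35,-0.11,-0.93,0,0,0,0],[0.35,-0.11,-0.93,0,0,0,0],[0.35,-0.11,-0.93,0,0,0,0],[0.35,-0.11,-0.93,0,0,0,0],[0,0,0,0,0,0,0],[0,0,0,0,0,0,0]]'; python3 e.py; python3 -m pendant '[[0.07,-0.02,-0.19,0,0,0,0],[0.07,-0.02,-0.19,0,0,0,0],[0,0,0,0,0,0,0]]';python3 e.py
```

```text
time: 7.8
tool_pos: [0.5168, -0.2425, 0.2055]
ee_rot: [2.763, -0.0, 1.281]
wrist_force: [-0.3, 0.1, -1.6]
width: 0.0095
finger_force: 30.0
TCP [ 0.5168 -0.2425  0.2055] lower edge in rest [ 0.0113 -0.0002  0.0732] rot err rest axes deg [0.0038 0.0859 0.0094]
F rest [-0.8667 -0.0136 -1.4106] 29.99296009540558 7.8
time: 8.1
tool_pos: [0.5183, -0.243, 0.2025]
ee_rot: [2.762, 0.0, 1.281]
wrist_force: [0.2, 0.1, -1.9]
width: 0.0096
finger_force: 30.0
TCP [ 0.5183 -0.243   0.2025] lower edge in rest [ 0.0118 -0.0003  0.0698] rot err rest axes deg [-0.0208  0.008   0.0198]
F rest [-0.5016  0.1958 -1.792 ] 29.992783963680267 8.1
```

Stepping down 1.5 mm at a time and watching the force.

```bash
for i in 1; do python3 -m pendant '[[0.05,-0.02,-0.14,0,0,0,0],[0,0,0,0,0,0,0],[0,0,0,0,0,0,0]]'; done | grep force; python3 e.py; python3 -m pendant '[[0.05,-0.02,-0.14,0,0,0,0],[0,0,0,0,0,0,0],[0,0,0,0,0,0,0]]' | grep force;python3 e.py;  python3 -m pendant '[[0.05,-0.02,-0.14,0,0,0,0],[0,0,0,0,0,0,0],[0,0,0,0,0,0,0]]' | grep force;python3 e.py
```

```text
wrist_force: [-0.5, -0.9, -1.1]
finger_force: 30.0
TCP [ 0.5188 -0.2432  0.2012] lower edge in rest [ 0.0118 -0.0003  0.0683] rot err rest axes deg [-0.0225  0.0085  0.0186]
F rest [-0.602  -0.9519 -0.9905] 29.99296009540558 8.4
wrist_force: [0.4, -0.3, -1.6]
finger_force: 30.0
TCP [ 0.5193 -0.2434  0.1996] lower edge in rest [ 0.0117 -0.0004  0.0667] rot err rest axes deg [-0.0183  0.0243  0.0148]
F rest [-0.1942 -0.1852 -1.6734] 29.992850124835968 8.7
wrist_force: [-0.2, -0.4, -1.4]
finger_force: 30.0
TCP [ 0.5198 -0.2436  0.1982] lower edge in rest [ 0.0116 -0.0004  0.0652] rot err rest axes deg [-0.0178  0.0229  0.0165]
F rest [-0.5471 -0.4671 -1.2857] 29.99298870563507 9.0
```

```bash
for k in 1; do python3 -m pendant '[[0.05,-0.02,-0.14,0,0,0,0],[0,0,0,0,0,0,0],[0,0,0,0,0,0,0]]' >/dev/null; python3 e.py; done; python3 -m pendant '[[0.05,-0.02,-0.14,0,0,0,0],[0,0,0,0,0,0,0],[0,0,0,0,0,0,0]]'>/dev/null ;python3 e.py
```

```text
TCP [ 0.5203 -0.2438  0.1968] lower edge in rest [ 0.0116 -0.0004  0.0637] rot err rest axes deg [-0.0154  0.0229  0.0141]
F rest [ 0.129   0.9649 -0.5664] 29.99286264181137 9.3
TCP [ 0.5208 -0.244   0.1966] lower edge in rest [ 0.0123 -0.0005  0.0633] rot err rest axes deg [-0.0331 -0.0426  0.0331]
F rest [-0.9369  1.5841  5.6576] 29.994187653064728 9.6
```

```bash
python3 -m pendant '[[0.05,-0.02,-0.14,0,0,0,0],[0,0,0,0,0,0,0],[0,0,0,0,0,0,0]]' >/dev/null; python3 e.py
```

```text
TCP [ 0.5211 -0.2441  0.1967] lower edge in rest [ 0.0127 -0.0006  0.0633] rot err rest axes deg [-0.0483 -0.0741  0.0522]
F rest [-4.5901  1.6112 12.037 ] 30.016845166683197 9.9
```

It met the ledge at rest z≈63 mm, with about 12 N of commanded overtravel. I'll ease that off, then slide the board toward the back.

```bash
python3 -m pendant '[[-0.06,0.02,0.17,0,0,0,0],[0,0,0,0,0,0,0],[-0.13,0.04,-0.06,0,0,0,0],[-0.13,0.04,-0.06,0,0,0,0],[0,0,0,0,0,0,0],[0,0,0,0,0,0,0]]' >/dev/null; python3 e.py
python3 -m pendant '[[-0.13,0.04,-0.06,0,0,0,0],[0,0,0,0,0,0,0],[0,0,0,0,0,0,0]]' >/dev/null; python3 e.py
```

```text
TCP [ 0.5191 -0.2438  0.196 ] lower edge in rest [ 0.0108 -0.0009  0.0634] rot err rest axes deg [-0.0665 -0.2111  0.0188]
F rest [2.2757 0.569  4.7366] 30.0025275349617 10.5
TCP [ 0.5178 -0.2435  0.1954] lower edge in rest [ 0.0094 -0.001   0.0633] rot err rest axes deg [-0.0777 -0.2173  0.0219]
F rest [ 1.6696 -0.3607  4.8529] 30.00558704137802 10.8
```

```bash
python3 -m pendant '[[-0.13,0.04,-0.06,0,0,0,0],[0,0,0,0,0,0,0],[0,0,0,0,0,0,0]]' >/dev/null; python3 e.py
```

```text
TCP [ 0.5166 -0.2432  0.1949] lower edge in rest [ 0.008  -0.0011  0.0633] rot err rest axes deg [-0.085  -0.2256  0.0207]
F rest [ 2.3063 -0.2425  5.3185] 30.00654011964798 11.1
```

```bash
python3 -m pendant '[[-0.13,0.04,-0.06,0,0,0,0],[0,0,0,0,0,0,0],[0,0,0,0,0,0,0]]' >/dev/null; python3 e.py
python3 -m pendant '[[-0.13,0.04,-0.06,0,0,0,0],[0,0,0,0,0,0,0],[0,0,0,0,0,0,0]]' >/dev/null; python3 e.py
```

```text
TCP [ 0.5153 -0.2428  0.1944] lower edge in rest [ 0.0066 -0.0011  0.0633] rot err rest axes deg [-0.0902 -0.2362  0.019 ]
F rest [ 1.9418 -0.1143  5.4092] 30.007503926753998 11.4
TCP [ 0.5141 -0.2425  0.1939] lower edge in rest [ 0.0053 -0.0012  0.0633] rot err rest axes deg [-0.098  -0.2539  0.0195]
F rest [ 2.8475 -0.6393  5.8861] 30.009064972400665 11.7
```

```bash
python3 -m pendant '[[-0.1,0.03,-0.04,0,0,0,0],[0,0,0,0,0,0,0],[0,0,0,0,0,0,0]]' >/dev/null; python3 e.py
```

```text
TCP [ 0.5131 -0.2423  0.1935] lower edge in rest [ 0.0042 -0.0012  0.0634] rot err rest axes deg [-0.0999 -0.2569  0.0101]
F rest [ 2.9127 -0.3852  5.6018] 30.004113614559174 12.0
```

```bash
python3 -m pendant '[[-0.1,0.03,-0.04,0,0,0,0],[0,0,0,0,0,0,0],[0,0,0,0,0,0,0]]' >/dev/null; python3 e.py
python3 -m pendant '[[-0.1,0.03,-0.04,0,0,0,0],[0,0,0,0,0,0,0],[0,0,0,0,0,0,0]]' >/dev/null; python3 e.py
```

```text
TCP [ 0.5128 -0.2422  0.1934] lower edge in rest [ 0.0041 -0.0012  0.0634] rot err rest axes deg [-0.0976 -0.3526 -0.0055]
F rest [ 7.4447 -0.8914  3.3833] 30.014940798282623 12.3
TCP [ 0.5126 -0.2421  0.1933] lower edge in rest [ 0.0041 -0.0012  0.0634] rot err rest axes deg [-0.0994 -0.478  -0.0083]
F rest [ 8.8202 -0.5281  0.727 ] 30.033027827739716 12.6
```

```bash
python3 - <<'E'
from h import *
import cv2
s=imaging.snapshot("side")[:,:,::-1];t=imaging.snapshot("top")[:,:,::-1]
c=lambda im,x,y,w,h,k:cv2.resize(im[y:y+h,x:x+w],None,fx=k,fy=k,interpolation=cv2.INTER_CUBIC)
cv2.imwrite("pics/pl2.png",np.hstack([c(s,235,270,110,150,4),c(t,380,150,80,150,4)]))
E
```

```text
(no output)
```

View pics/pl2.png

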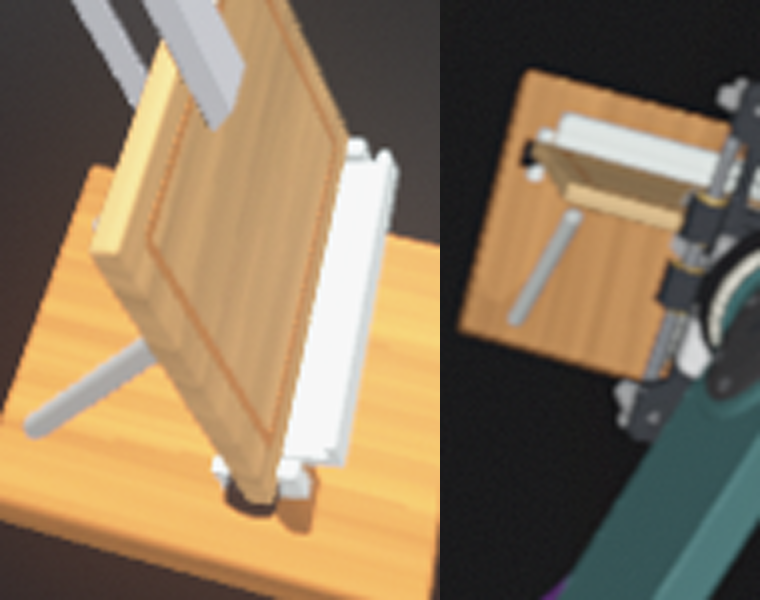

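It is seated: the sideways force rose to 9 N with motion stopped at x≈4–5 mm (half the thickness). The picture shows the lower edge on the ledge, behind the lip and flat on the back. I'll relax the push, open, and withdraw along the board.

```bash
python3 -m pendant '[[0.12,-0.03,0.04,0,0,0,0],[0,0,0,0,0,0,0],[0,0,0,0,0,0,0.2],[0,0,0,0,0,0,0.35],[0,0,0,0,0,0,0.35],[0,0,0,0,0,0,0.35],[0,0,0,0,0,0,0.35]]'; python3 e.py
python3 -m pendant '[[-0.35,0.11,0.93,0,0,0,0.35],[-0.35,0.11,0.93,0,0,0,0.35],[-0.7,0.21,1.86,0,0,0,0.35],[-0.7,0.21,1.86,0,0,0,0.35],[-1,0.3,2.8,0,0,0,0.35],[-1,0.3,2.8,0,0,0,0.35],[0,0,0,0,0,0,0.35],[0,0,0,0,0,0,0.35]]'
python3 -m pendant '[[-2,3,2,0,0,0,0.35],[-2,3,2,0,0,0,0.35],[-2,4,0,0,0,0,0.35],[-2,4,0,0,0,0,0.35],[0,0,0,0,0,0,0.35],[0,0,0,0,0,0,0.35],[0,0,0,0,0,0,0.35]]'
python3 - <<'E'
from h import *
import cv2
s=imaging.snapshot("side")[:,:,::-1];t=imaging.snapshot("top")[:,:,::-1]
c=lambda im,x,y,w,h,k:cv2.resize(im[y:y+h,x:x+w],None,fx=k,fy=k,interpolation=cv2.INTER_CUBIC)
cv2.imwrite("pics/end.png",np.hstack([c(s,225,110,140,300,2),c(t,200,130,260,150,2)[:300].repeat(1,0) if 0 else cv2.copyMakeBorder(c(t,200,130,250,150,2),0,300,0,0,cv2.BORDER_CONSTANT)]))
E
```

```text
time: 13.4
tool_pos: [0.5105, -0.2407, 0.1902]
ee_rot: [2.764, -0.0, 1.281]
wrist_force: [-0.2, -0.4, -0.7]
width: 0.0329
finger_force: 0.0
TCP [ 0.5105 -0.2407  0.1902] lower edge in rest [-0.0006 -0.0002  0.0614] rot err rest axes deg [0.0096 0.1488 0.0092]
F rest [-0.2867 -0.4241 -0.6193] 0.0 13.4
time: 14.2
tool_pos: [0.4701, -0.2288, 0.3048]
ee_rot: [2.759, 0.002, 1.281]
wrist_force: [-0.8, -0.3, -0.2]
width: 0.0331
finger_force: 0.0
time: 14.9
tool_pos: [0.3903, -0.0892, 0.3417]
ee_rot: [2.764, 0.0, 1.28]
wrist_force: [-0.5, 0.4, -0.1]
width: 0.0331
finger_force: 0.0
```

View pics/end.png

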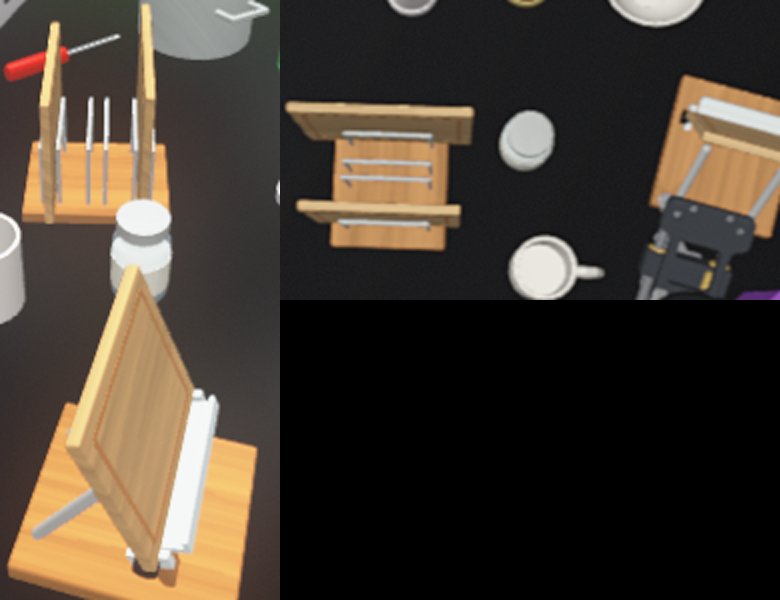

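The board stands on the ledge, flat against the back and released. The other two boards are in their slots and nothing else looks moved, so I'm handing in.

```bash
python3 -c "
from bench import robot
print(robot.close_job())"
```

```text
the job is handed in; nothing more can be done
None
```

The small board is standing on the drying stand's ledge, flat against the back and released, and the job is handed in at about 15 s; the hand-in call returned no verdict, but the last picture shows the other two boards still in their slots and nothing visibly moved.

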